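# Swing a moulding strip home in the spraying jig and latch it

### The arm

A 7-joint arm with a two-finger parallel gripper is mounted at the origin on the work surface. World frame = base frame: x ahead of the robot, y to its left, z up, the work surface at z = 0. Lengths are in m, angles in rad, forces in N, time in s.
With the tool pointing down it reaches from about 0.425 to 0.925 m from the base axis. Payload 6.8 kg.
Tool frame: the origin (TCP) lies on the centre line of the jaws, within the pads' length; the fingertips stand bot.tcp_to_tips ahead of it and the grasp point (between the pads) lies 6 mm ahead of it (bot.tcp_to_tips is the distance from the TCP to the fingertips, in m); z points along the fingers, x is the direction in which the jaws open and shut, and the axes are right-handed (so a half turn about z gives the same grasp; the last joint's range is limited). The gripper opens to 85 mm and grips with 20 to 120 N. Pads are 22 mm wide; open, the fingers measure 114 mm over their backs; the gripper's body (76 mm by 85 mm) begins 54 mm behind the grasp point. The pads swing forward as they close: fully open they stand 13 mm farther back than shut.
Start: joints at [-1.45, 0.477, 0.022, 1.555, -0.011, 1.109, -0.083], TCP at [0.153, 0.657, 0.256] pointing down, gripper open.
Joint ranges: [-2.96, 2.96], [-0.34, 2.1], [-1.41, 1.46], [0.24, 2.44], [-1.37, 4.51], [0.17, 1.92], [-2.96, 2.96]. Speed limits (rad/s): [2.39, 2.39, 3.14, 3.14, 3.14, 3.14, 3.14].

### API

Orientations are given as [roll, pitch, yaw] about the fixed x, y, z axes, in that order (R = Rz(yaw) Ry(pitch) Rx(roll)).
In Python, from station import bot gives the robot as it stands. The module is installed in compiled form; this text tells all that it offers.
- The arm moves only by the shell command python3 -m handwheel 'ROWS' [FORCE]. ROWS is JSON, a list of rows, each a list of 3 entries, a list of its own where there are three numbers: the shift along the world's x, y, z in mm, then the turn, a rotation vector about the world's x, y, z in degrees, then the closure in counts, from 0 (fully open) to 255 (shut). A call has exactly 10 rows; each row is the pose to reach, as a shift and turn from the pose measured when the call began; what a row does not reach only later rows make up. A row lasts 1/8 s, in which the tool goes at most 62.5 mm and 10.7 degrees, less where a joint would pass 70% of its speed; a pose out of reach is approached as far as the arm can. A call with a gripper value outside its range is refused whole. The fingers move at their own pace and stop on an object; FORCE is the grip in N (left out, the last holds). Time passes only in rows, so rows that repeat a pose let the fingers close, or fill a call up. It gives the time, the measured TCP pose, the force and the opening at its end, in the units of the state.
- bot.sense(): the state, without advancing time (a new reading comes with each control period).
- bot.read_camera(name): name is "scene" or "top"; returns a dict with "color" (400x640x3 uint8, red, green, blue), "K" (3x3 intrinsics, pixels), "T" (4x4, takes a point from camera to world coordinates). Camera axes: x right, y down, z forward; pixel columns grow to the right and rows downward; lengths in m; the calibration is good to about 2 mm. A picture is of the moment at which its call begins. There is no depth.
- bot.job_done(): hands the job in, once; it reports no verdict.
The state is a dict: "time_s": time; "joint_pos": joint angles; "dq": joint speeds; "tau": joint torques, N m; "tool_pos": TCP position; "orientation": TCP orientation; "contact_force": force on the tool from outside, world axes, zero at the start; "moment": the same for the moment, N m; "width": opening from 0.0 (shut) to 1.0 (fully open).
Only numpy, scipy, OpenCV 4.12 (cv2) and the standard library are available. Lean on these libraries where they do the work, as an engineer would, in place of code of your own. Each camera call takes 0.05 s, during which the arm holds its last target. There are 200 camera calls.

### The job

Get the moulding strip ready for spraying: first take the small tin off the plywood board and stand it upright in the steel tray, then push the strip's free end round its pin until the strip lies against the steel stop block. Finally swing the latch by its wooden peg until the nose is snug behind the strip so that it cannot swing back, and leave the other things on the bench as they are.

Things in the scene. Friction and masses are not known exactly. Their poses are not given: they have to be found in the camera images.
- jig: Plywood board 18 mm thick, fixed to the bench. Origin: on the axis of the steel pivot pin (12 dia; 24 mm cap, top 45 above the bench), at bench height. z up; +y from the pin along the strip's home place to the stop; +x away from the robot. Board spans x -200..90, y -40..365 mm.
- strip: Wooden strip 32 wide, 20 thick, about 0.16 kg, on the board (top 38 mm above the bench). A loose 14 mm hole sits on the pin; the cap keeps it down. Origin: hole centre, underside; +y along the strip to the free end at 235 (other end -25). Only friction resists turning. Home: y parallel to the jig's y; starts turned 0.58 to 0.75 rad counter-clockwise from above (free end nearer the robot).
- strip_mark (a point): Point on the strip's far side face (strip frame x 16, y 200, z 10): the spot that meets the stop.
- stop_face (a point): Face of the steel stop block where strip_mark comes to lie (jig frame x 16, y 200, z 28 mm). The block, 16 (x) x 30 (y), top 50 above the bench, stands beyond it, centred at jig x 24, y 200: on the far side of the strip's home.
- latch (a joint): Flat steel L-shaped latch on a vertical pivot. 0 = open: nose arm along jig -x, handle arm along jig +y; grows counter-clockwise from above, up to 2.0. Starts at 0 to 0.3, clear of the strip's swing. With the strip home the nose meets its near side face at about 1.84 and stops there. Stiff: about 2 N at the peg moves it; it stays where it is left.
- latch_pivot (a point): Latch's pivot axis, at jig x -38, y 253 mm (beyond the strip's free end), 30 above the bench. The latch is 12 thick (22 to 34 above the bench); its nose arm is 45 mm long with a round end of radius 10.
- latch_peg (a point): Upright round wooden peg (18 dia, from 34 to 79 above the bench) at the end of the latch's handle arm, 65 from the pivot; the point is on its axis, 64 above the bench. Can be pinched from above or pushed. Follow an arc about the pivot.
- tin: Small closed lacquer tin, steel, 44 dia, 75 tall, 0.16 kg or so, standing on the board between the strip and the stop, in the strip's way (top 93 above the bench). Origin: centre of its underside, z along its axis.
- tray: Empty steel tray, 150 (x) x 115 (y), 25 tall, walls and floor 5 thick, fixed on the bench at the robot's right. Origin: centre of its underside.
- keepsake_box: finished wooden keepsake box, 120 x 100 x 80, standing beyond the tray; leave alone (sizes in mm)
- sanding_block: cork sanding block 35 x 70 x 25, lying on the board beyond the strip's place; leave alone (sizes in mm)
- tape_roll: roll of masking tape, 90 across, 24 high, on the bench; leave alone (sizes in mm)
- brush: paint brush 200 long lying on the bench; leave alone (sizes in mm)
- scraper: flat scraper 200 long lying on the bench; leave alone (sizes in mm)
- big_tin: large lacquer tin, 100 across, 120 high, on the bench; leave alone (sizes in mm)
- thinner_bottle: amber bottle 64 across, 160 high, on the bench; leave alone (sizes in mm)
Things that resemble listed ones, but are neither listed nor needed, are in the scene too. What is shaped like the tray but orange is not meant.

How it is judged:
On the way, in this order (a step that is already met when the one before it is completed fails the run):
1. the tin stands upright in the tray, let go (x of tin in the frame of tray between -0.055 and 0.055 m and y of tin in the frame of tray between -0.038 and 0.038 m and z of tin in the frame of tray below 0.011 m and angle between tin's own z axis and vertical below 0.1 rad and linear speed of tin below 0.02 m/s and contact force between the fingers and tin below 0.1 N), for 0.2 s.
2. the strip lies against the stop, with the latch still open (distance between strip_mark and stop_face below 0.005 m and value of joint latch below 1 rad), for 0.2 s.
3. the latch is swung in behind the strip (distance between strip_mark and stop_face below 0.005 m and value of joint latch above 1.77 rad), for 0.2 s.
At the end, for the whole second after the job is handed in: The tin stands upright in the tray (tilt under 0.1 rad) at rest; the strip's mark is within 5 mm of the stop face; the latch is at 1.77 to 1.93 rad, its nose behind the strip with no more than about 3 mm of gap (all of step 3 and x of tin in the frame of tray between -0.055 and 0.055 m and y of tin in the frame of tray between -0.038 and 0.038 m and z of tin in the frame of tray below 0.011 m and angle between tin's own z axis and vertical below 0.1 rad and linear speed of each of tin, strip below 0.02 m/s and value of joint latch below 1.93 rad); the robot touches nothing.
It fails at once if one of the other things on the bench or board is pushed more than 20 mm or tipped over ((distance of keepsake_box from where it was at the start of the episode above 0.02 m or angle between keepsake_box's own z axis and vertical above 0.3 rad) or (distance of sanding_block from where it was at the start of the episode above 0.02 m or angle between sanding_block's own z axis and vertical above 0.3 rad) or (distance of tape_roll from where it was at the start of the episode above 0.02 m or angle between tape_roll's own z axis and vertical above 0.3 rad) or distance of any of brush, scraper from where it was at the start of the episode above 0.02 m or (distance of big_tin from where it was at the start of the episode above 0.02 m or angle between big_tin's own z axis and vertical above 0.3 rad) or (distance of thinner_bottle from where it was at the start of the episode above 0.02 m or angle between thinner_bottle's own z axis and vertical above 0.3 rad)).
It also fails if it takes over 72 s, if anything falls off the work surface, if the arm or the gripper's body presses on something with over 40 N, if the wrist force passes 120 N, or if a joint passes its speed limit or range.

## Working session

There is one attempt and no reset: what is moved stays moved. The work goes in short steps, Python scripts to look and compute and a shell command to move; the robot and the scene stay as the last step left them, time stands still between calls to the robot, and variables do not carry over. Pictures are saved under pics/ and viewed, about 8 in all and at most 12, crops included, and the job is handed in when it is done.

```bash
mkdir -p pics
cat > h.py <<'E'
import numpy as np, cv2
from station import bot
def shot(n,fn):
    c=bot.read_camera(n); cv2.imwrite(fn,c["color"][:,:,::-1]); np.savez(fn.replace('.png','.npz'),K=c["K"],T=c["T"],color=c["color"]); return c
def ray(c,u,v,z):
    d=c["T"][:3,:3]@np.linalg.solve(c["K"],[u,v,1.]); o=c["T"][:3,3]
    return o+d*(z-o[2])/d[2]
def proj(c,p):
    q=np.linalg.inv(c["T"])@np.r_[p,1]; q=c["K"]@q[:3]; return q[:2]/q[2]
E
python3 - <<'E'
from h import *
for n in("top","scene"):
    c=shot(n,f"pics/{n}0.png"); print(n,c["K"].round(1).tolist(),c["T"].round(3).tolist())
print(bot.sense(),bot.tcp_to_tips)
E
```

```text
top [[368.6, 0.0, 320.5], [0.0, 368.6, 203.2], [0.0, 0.0, 1.0]] [[0.014, -0.994, 0.111, 0.32], [-1.0, -0.014, -0.002, 0.079], [0.004, -0.111, -0.994, 1.233], [0.0, 0.0, 0.0, 1.0]]
scene [[448.1, 0.0, 316.2], [0.0, 448.1, 196.0], [0.0, 0.0, 1.0]] [[0.806, 0.337, -0.487, 1.178], [0.592, -0.437, 0.677, -0.883], [0.015, -0.834, -0.552, 0.855], [0.0, 0.0, 0.0, 1.0]]
{'time_s': 0.1, 'joint_pos': array([-1.45008035,  0.47772459,  0.02231049,  1.55630918, -0.01147658,
        1.10930741, -0.08310246]), 'dq': array([ 0.00126064, -0.00074848,  0.00027143, -0.00255014,  0.00067052,
        0.00026686,  0.00161669]), 'tau': array([ 3.85312771e-03, -5.97754562e+01,  1.61337130e+00, -2.81948036e+01,
        1.28383131e-02,  5.09466045e-03, -2.27526670e-05]), 'tool_pos': array([0.15299198, 0.65694575, 0.25543582]), 'orientation': array([3.14146898e+00, 1.61595501e-03, 1.34203729e+00]), 'contact_force': array([-0.00880276, -0.07688246, -0.1285995 ]), 'moment': array([ 0.0023414 , -0.03792048,  0.03795965]), 'width': 0.9944854462937781} 0.025
```

View pics/top0.png

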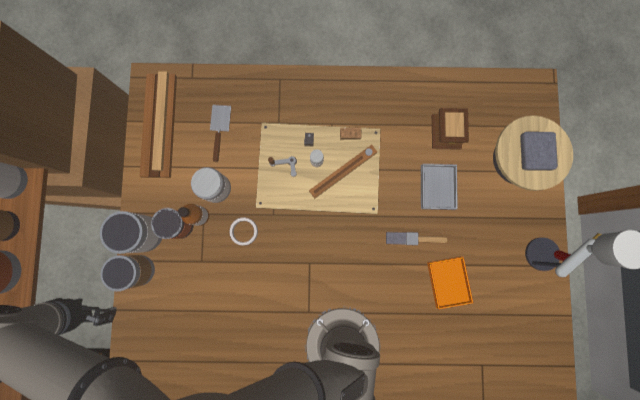

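View pics/scene0.png

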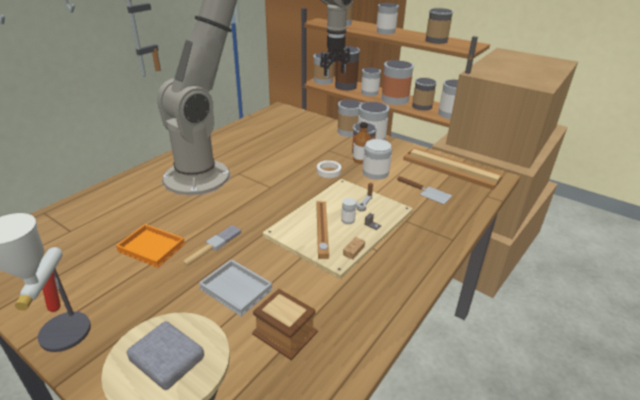

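Top view: board at about (318,168), tin (317,157), pivot pin (370,152), stop (309,138), latch (285,162) and steel tray (439,187). The orange tray at (450,282) is the decoy. Possible tin look-alikes are the big tin (208,184) and the dark tins at (168,223), (122,230) and (120,271). By the description, I choose the small one on the board at (317,157). Next I'll check that choice in a close crop and measure.

Run:
```python
from h import *
t=np.load("pics/top0.npz"); s=np.load("pics/scene0.npz")
a=cv2.resize(t["color"][115:220,250:385],None,fx=5.9,fy=5.9,interpolation=cv2.INTER_CUBIC)[:600]
cv2.imwrite("pics/topc.png",a[:,:,::-1])
b=cv2.resize(s["color"][175:275,260:415],None,fx=5,fy=5,interpolation=cv2.INTER_CUBIC)
cv2.imwrite("pics/scc.png",b[:,:,::-1])
# board mask, tray mask
hsv=cv2.cvtColor(t["color"],cv2.COLOR_RGB2HSV)
for n,(u,v) in dict(board=(340,200),tray=(439,187),strip=(340,175),wood=(300,240)).items(): print(n,hsv[v,u],t["color"][v,u])
for n,r,pt in(("board",((15,40,150),(35,140,255)),(318,168)),("tray",((80,0,90),(130,70,255)),(439,187))):
    m=cv2.inRange(hsv,*map(np.array,r)); 
    for c in cv2.findContours(m,0,2)[0]:
        if cv2.contourArea(c)>500 and cv2.pointPolygonTest(c,pt,False)>=0:
            R=cv2.minAreaRect(c);print(n,R)
            z=.018 if n=="board" else .025
            print([ray(t,*p,z)[:2].round(3).tolist() for p in cv2.boxPoints(R)])
```

```text
board [ 18  90 206] [206 178 133]
tray [116  12 146] [139 140 146]
strip [ 13 135 128] [128  90  60]
wood [ 14 128 138] [138 101  69]
board ((301.0635986328125, 166.72817993164062), (257.37847900390625, 85.94264221191406), 2.8624050617218018)
[[0.449, 0.574], [0.742, 0.576], [0.711, -0.298], [0.418, -0.278]]
tray ((439.0, 186.5), (43.0, 34.0), 90.0)
[[0.588, -0.261], [0.59, -0.374], [0.446, -0.37], [0.444, -0.258]]
```

View pics/topc.png

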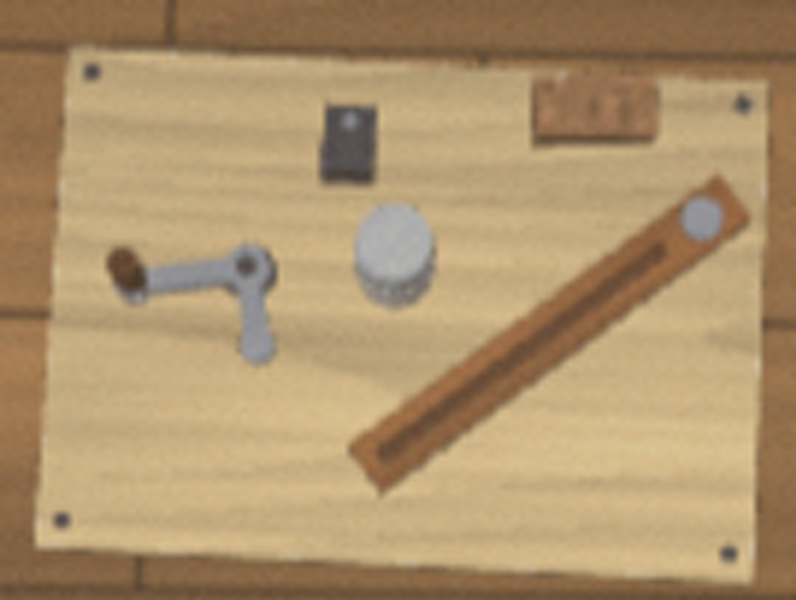

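View pics/scc.png

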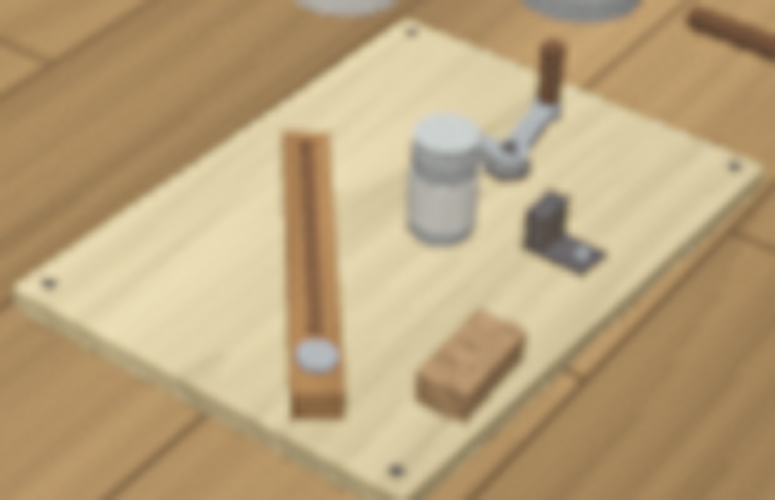

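The top crop confirms the tin: lid at crop (395,241), pin cap (702,218), latch pivot (248,266), peg top (122,260), stop (348,143), strip free end (365,470). The scene crop shows the tin lid at (446,135), pin cap (317,355) and peg top (552,46).

Run:
```python
from h import *
t=np.load("pics/top0.npz"); s=np.load("pics/scene0.npz")
T=lambda x,y,z:ray(t,250+(x+.5)/5.9-.5,115+(y+.5)/5.9-.5,z)[:2]
S=lambda x,y,z:ray(s,260+(x+.5)/5-.5,175+(y+.5)/5-.5,z)[:2]
cs=[T(*p,.018) for p in((70,47),(768,80),(752,582),(36,547))]
print("corners",np.round(cs,4).tolist(),[np.linalg.norm(cs[i]-cs[(i+1)%4]).round(4) for i in range(4)])
print("S corners",S(14,290,.018),S(408,18,.018),S(765,170,.018))
jig=np.array([[90,365],[90,-40],[-200,-40],[-200,365]])/1e3
A=jig-jig.mean(0);B=np.array(cs);Bc=B-B.mean(0)
th=np.arctan2((A[:,0]*Bc[:,1]-A[:,1]*Bc[:,0]).sum(),(A*Bc).sum());R=np.array([[np.cos(th),-np.sin(th)],[np.sin(th),np.cos(th)]])
o=B.mean(0)-R@jig.mean(0)
print("yaw",th,"o",o, "res",(B-o-A@R.T-R@jig.mean(0)).round(4).tolist())
J=lambda p:(R.T@(p-o)*1e3).round(1)
for n,p in dict(pinT=T(702,218,.045),pinS=S(317,355,.045),tinT=T(395,241,.093),tinS=S(446,135,.093),pivT=T(248,266,.036),pivS=S(509,148,.036),pegT=T(122,260,.079),pegS=S(552,46,.079),freeT=T(365,472,.038),freeS=S(307,133,.038),stopT=T(348,175,.05),noseT=T(257,347,.034),sandT=T(596,105,.043)).items(): print(n,p.round(4),"jig",J(p))
hsv=cv2.cvtColor(t["color"],cv2.COLOR_RGB2HSV);print(s["K"][0,0])
```

```text
corners [[0.7287, 0.281], [0.7153, -0.121], [0.4253, -0.111], [0.4392, 0.2909]] [np.float64(0.4023), np.float64(0.2902), np.float64(0.4021), np.float64(0.2897)]
S corners [ 0.42989223 -0.11580778] [0.44247926 0.29207502] [0.73334841 0.2755262 ]
yaw -0.034139594199988986 o [ 0.6265385  -0.07929851] res [[-0.0002, -0.0014], [0.0002, 0.0013], [-0.0, 0.0015], [0.0001, -0.0014]]
pinT [ 0.6266 -0.0794] jig [ 0.  -0.1]
pinS [ 0.6282 -0.0813] jig [ 1.8 -1.9]
tinT [0.5991 0.0914] jig [-33.2 169.6]
tinS [0.6026 0.0869] jig [-29.6 165.3]
pivT [0.5975 0.1742] jig [-37.7 252.4]
pivS [0.5999 0.1718] jig [-35.2 250. ]
pegT [0.5899 0.239 ] jig [-47.5 316.9]
pegS [0.5907 0.2349] jig [-46.5 312.8]
freeT [0.4816 0.1066] jig [-151.2  180.8]
freeS [0.4881 0.1037] jig [-144.7  178.1]
stopT [0.6468 0.1186] jig [ 13.5 198.5]
noseT [0.5518 0.1683] jig [-83.1 244.9]
sandT [ 0.6912 -0.02  ] jig [62.6 61.5]
448.055491882367
```

```bash
python3 -m handwheel '[[[30,-40,0],[0,0,0],0],[[70,-90,0],[0,0,2],0],[[105,-135,0],[0,0,3],0],[[140,-180,0],[0,0,5],0],[[175,-225,0],[0,0,6],0],[[215,-270,0],[0,0,7],0],[[250,-315,0],[0,0,8],0],[[285,-360,0],[0,0,9],0],[[320,-405,0],[0,0,10],0],[[355,-450,0],[0,0,11],0]]'
```

```text
time_s: 1.35
tool_pos: [0.5087, 0.2053, 0.2553]
orientation: [-3.141, 0.002, 1.535]
contact_force: [1.1, 0.5, 0.1]
width: 0.994
```

```bash
python3 -m handwheel '[[[35,-45,0],[0,0,0],0],[[70,-90,-20],[0,0,0],0],[[92,-116,-50],[0,0,0],0],[[92,-116,-80],[0,0,0],0],[[92,-116,-105],[0,0,0],0],[[92,-116,-125],[0,0,0],0],[[92,-116,-125],[0,0,0],0],[[92,-116,-125],[0,0,0],0],[[92,-116,-125],[0,0,0],0],[[92,-116,-125],[0,0,0],0]]'
python3 - <<'E'
from h import *
t=shot("top","pics/t1.png");s=shot("scene","pics/s1.png")
a=cv2.resize(t["color"][110:220,250:400],None,fx=2.6,fy=2.6,interpolation=2);b=cv2.resize(s["color"][150:260,280:430],None,fx=2.6,fy=2.6,interpolation=2)
cv2.imwrite("pics/m1.png",np.hstack([a,b])[:,:,::-1]);
E
```

```text
time_s: 2.6
tool_pos: [0.6011, 0.0895, 0.1311]
orientation: [3.14, 0.001, 1.535]
contact_force: [-0.5, -0.5, 0.3]
width: 1.002
```

View pics/m1.png

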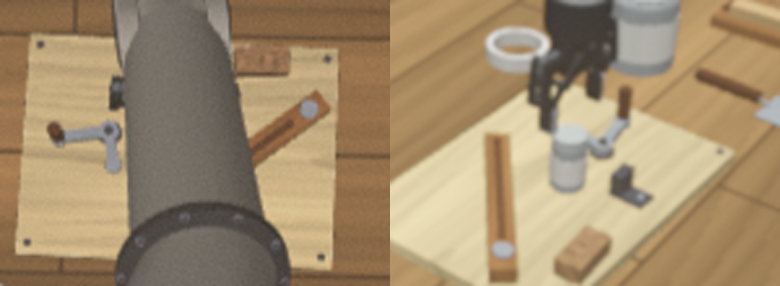

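The picture shows the left finger at (547,120) and the right at (595,85), on either side of the tin at (569,155). I'll go down and grip.

```bash
python3 -m handwheel '[[[0,0,-20],[0,0,0],0],[[0,0,-40],[0,0,0],0],[[0,0,-55],[0,0,0],0],[[0,0,-59],[0,0,0],0],[[0,0,-59],[0,0,0],0],[[0,0,-59],[0,0,0],255],[[0,0,-59],[0,0,0],255],[[0,0,-59],[0,0,0],255],[[0,0,-59],[0,0,0],255],[[0,0,-59],[0,0,0],255]]' 40
```

```text
time_s: 3.95
tool_pos: [0.6014, 0.0896, 0.0726]
orientation: [3.14, 0.001, 1.535]
contact_force: [-0.9, 0.4, 6.4]
width: 0.502
```

```bash
python3 -m handwheel '[[[0,0,25],[0,0,0],255],[[0,0,60],[0,0,0],255],[[0,-20,95],[0,0,0],255],[[-10,-65,105],[0,0,0],255],[[-20,-110,105],[0,0,0],255],[[-32,-155,105],[0,0,0],255],[[-42,-200,105],[0,0,0],255],[[-52,-245,105],[0,0,0],255],[[-60,-290,105],[0,0,0],255],[[-70,-335,105],[0,0,0],255]]' && python3 -m handwheel '[[[-6,-35,0],[0,0,2],255],[[-14,-60,0],[0,0,2],255],[[-14,-71,0],[0,0,2],255],[[-14,-71,-30],[0,0,2],255],[[-14,-71,-60],[0,0,2],255],[[-14,-71,-80],[0,0,2],255],[[-14,-71,-90],[0,0,2],255],[[-14,-71,-90],[0,0,2],255],[[-14,-71,-90],[0,0,2],255],[[-14,-71,-90],[0,0,2],255]]'
python3 - <<'E'
from h import *
t=shot("top","pics/t2.png");s=shot("scene","pics/s2.png")
a=cv2.resize(t["color"][130:230,380:480],None,fx=4,fy=4,interpolation=2);b=cv2.resize(s["color"][220:320,180:280],None,fx=4,fy=4,interpolation=2)
cv2.imwrite("pics/m2.png",np.hstack([a,b])[:,:,::-1]);
E
```

```text
time_s: 5.2
tool_pos: [0.5308, -0.2466, 0.1774]
orientation: [3.14, 0.001, 1.535]
contact_force: [1.7, -0.2, -1.6]
width: 0.505
time_s: 6.45
tool_pos: [0.5174, -0.318, 0.0883]
orientation: [3.138, 0.001, 1.57]
contact_force: [-0.3, -0.2, -0.6]
width: 0.504
```

View pics/m2.png

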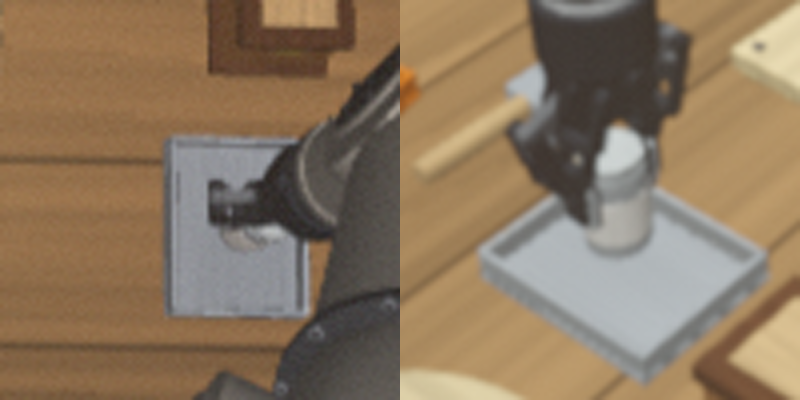

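The tin hangs over the steel tray (bottom at (617,245), tray centre near (625,275)), about 28 mm above the floor. I'll lower it slowly.

```bash
python3 -m handwheel '[[[0,0,-8],[0,0,0],255],[[0,0,-15],[0,0,0],255],[[0,0,-20],[0,0,0],255],[[0,0,-23],[0,0,0],255],[[0,0,-25],[0,0,0],255],[[0,0,-27],[0,0,0],255],[[0,0,-28],[0,0,0],255],[[0,0,-28],[0,0,0],255],[[0,0,-28],[0,0,0],255],[[0,0,-28],[0,0,0],255]]'
```

```text
time_s: 7.8
tool_pos: [0.5173, -0.3179, 0.0602]
orientation: [3.139, 0.001, 1.57]
contact_force: [1.1, -0.6, -0.4]
width: 0.503
```

```bash
python3 -m handwheel '[[[0,0,-1],[0,0,0],255],[[0,0,-2],[0,0,0],255],[[0,0,-2],[0,0,0],255],[[0,0,-2],[0,0,0],255],[[0,0,-2],[0,0,0],255],[[0,0,-2],[0,0,0],255],[[0,0,-2],[0,0,0],255],[[0,0,-2],[0,0,0],255],[[0,0,-2],[0,0,0],255],[[0,0,-2],[0,0,0],255]]'
```

```text
time_s: 9.05
tool_pos: [0.5175, -0.3179, 0.0595]
orientation: [3.138, 0.001, 1.57]
contact_force: [-2.9, 2.3, 11.7]
width: 0.507
```

```bash
python3 -m handwheel '[[[0,0,0],[0,0,0],150],[[0,0,0],[0,0,0],60],[[0,0,0],[0,0,0],0],[[0,0,0],[0,0,0],0],[[0,0,0],[0,0,0],0],[[0,0,15],[0,0,0],0],[[0,0,40],[0,0,0],0],[[0,0,80],[0,0,0],0],[[0,0,120],[0,0,0],0],[[0,0,150],[0,0,0],0]]'
python3 - <<'E'
from h import *
o=np.array([.6272,-.080]);y=-.034
rot=lambda a:np.array([[np.cos(a),-np.sin(a)],[np.sin(a),np.cos(a)]])
for th,x in((.80,-45),(.69,-40),(.69,-27),(.5,-27),(.3,-27),(.15,-27),(.05,-27),(0,-27),(0,-25)):
    p=o+rot(y)@rot(th)@np.array([x,165])/1e3
    print(th,x,(p*1e3).round(0),"yawdeg",np.degrees(np.pi/2+y+th).round(1))
E
```

```text
time_s: 10.3
tool_pos: [0.5179, -0.3184, 0.2126]
orientation: [3.135, 0.002, 1.57]
contact_force: [1.3, 0.3, -0.9]
width: 1.0
0.8 -45 [480.   8.] yawdeg 133.9
0.69 -40 [495.  26.] yawdeg 127.6
0.69 -27 [505.  34.] yawdeg 127.6
0.5 -27 [529.  55.] yawdeg 116.7
0.3 -27 [558.  72.] yawdeg 105.2
0.15 -27 [581.  81.] yawdeg 96.6
0.05 -27 [598.  85.] yawdeg 90.9
0 -27 [606.  86.] yawdeg 88.1
0 -25 [608.  86.] yawdeg 88.1
```

```bash
python3 -m handwheel '[[[-4,40,0],[0,0,5],255],[[-8,80,0],[0,0,10],255],[[-12,120,0],[0,0,15],255],[[-16,165,0],[0,0,20],255],[[-20,210,0],[0,0,25],255],[[-24,255,0],[0,0,30],255],[[-28,300,-20],[0,0,35],255],[[-33,333,-50],[0,0,38],255],[[-33,333,-90],[0,0,38],255],[[-33,333,-110],[0,0,38],255]]'
python3 - <<'E'
from h import *
t=shot("top","pics/t3.png");s=shot("scene","pics/s3.png")
a=cv2.resize(t["color"][110:230,250:470],None,fx=3.5,fy=3.5,interpolation=2)[:300,:770];b=cv2.resize(s["color"][150:320,190:430],None,fx=2.2,fy=2.2,interpolation=2)
im=np.zeros((600,770,3),np.uint8);im[:a.shape[0],:a.shape[1]]=a;h=min(300,b.shape[0]);im[300:300+h,:b.shape[1]]=b[:h]
cv2.imwrite("pics/m3.png",im[:,:,::-1]);print(bot.sense()["joint_pos"].round(2))
E
```

```text
time_s: 11.55
tool_pos: [0.4843, 0.0149, 0.1019]
orientation: [3.136, 0.002, 2.234]
contact_force: [0.9, 0.4, 0.0]
width: 0.002
[-0.22  0.39  0.08  2.14 -0.05  0.61  2.12]
```

View pics/m3.png

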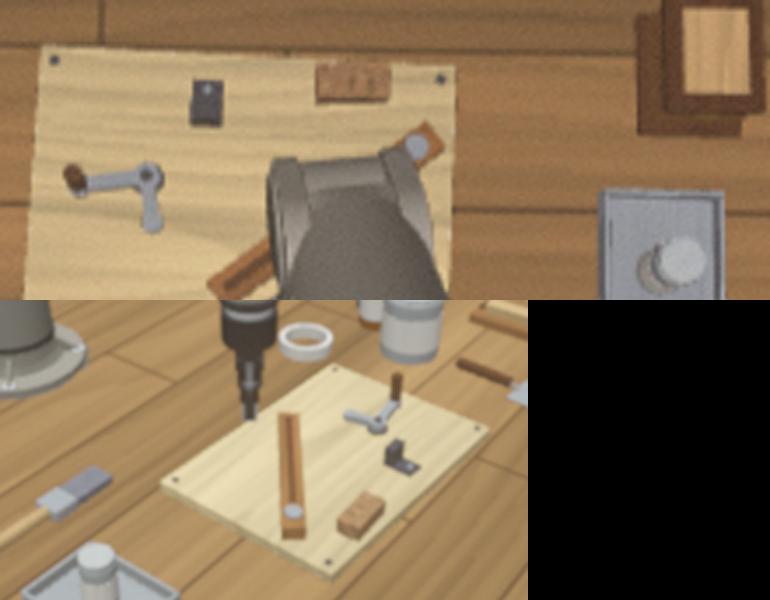

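The tin stands upright in the tray (lid at (681,260) in the top half). The shut fingers are at (250,418) in the lower half, on the near side of the strip at (290,470). I'll go down.

```bash
python3 -m handwheel '[[[0,0,-15],[0,0,0],255],[[0,0,-30],[0,0,0],255],[[0,0,-42],[0,0,0],255],[[0,0,-50],[0,0,0],255],[[0,0,-53],[0,0,0],255],[[0,0,-53],[0,0,0],255],[[3,3,-53],[0,0,0],255],[[6,6,-53],[0,0,0],255],[[9,9,-53],[0,0,0],255],[[12,12,-53],[0,0,0],255]]'
python3 - <<'E'
from h import *
t=np.load("pics/t3.npz")
print(ray(t,250+681/3.5,110+260/3.5,.08))
E
```

```text
time_s: 12.9
tool_pos: [0.496, 0.0268, 0.0487]
orientation: [3.138, 0.001, 2.233]
contact_force: [0.1, -0.3, -0.2]
width: 0.001
[ 0.51502998 -0.31568942  0.08      ]
```

```bash
python3 -m handwheel '[[[9,7,0],[0,0,0],255],[[17,14,0],[0,0,-4],255],[[25,21,0],[0,0,-7],255],[[33,28,0],[0,0,-11],255],[[42,33,0],[0,0,-15],255],[[52,39,0],[0,0,-19],255],[[62,45,0],[0,0,-23],255],[[70,48,0],[0,0,-26],255],[[77,51,0],[0,0,-28],255],[[85,54,0],[0,0,-31],255]]'
```

```text
time_s: 14.15
tool_pos: [0.5813, 0.0811, 0.0486]
orientation: [3.139, 0.001, 1.691]
contact_force: [-1.0, -0.4, 0.1]
width: -0.001
```

```bash
python3 -m handwheel '[[[5,1,0],[0,0,-2],255],[[9,2,0],[0,0,-3],255],[[13,3,0],[0,0,-5],255],[[17,4,0],[0,0,-6],255],[[20,5,0],[0,0,-8],255],[[22,5,0],[0,0,-9],255],[[23,5,0],[0,0,-9],255],[[24,5,0],[0,0,-9],255],[[25,5,0],[0,0,-9],255],[[25,5,0],[0,0,-9],255]]'
python3 - <<'E'
from h import *
t=shot("top","pics/t4.png");s=shot("scene","pics/s4.png")
b=cv2.resize(s["color"][175:275,270:410],None,fx=5.5,fy=5.5,interpolation=2)
cv2.imwrite("pics/m4.png",b[:,:,::-1])
E
```

```text
time_s: 15.4
tool_pos: [0.6064, 0.0861, 0.0486]
orientation: [3.138, 0.001, 1.533]
contact_force: [0.3, -0.5, 0.1]
width: -0.003
```

View pics/m4.png

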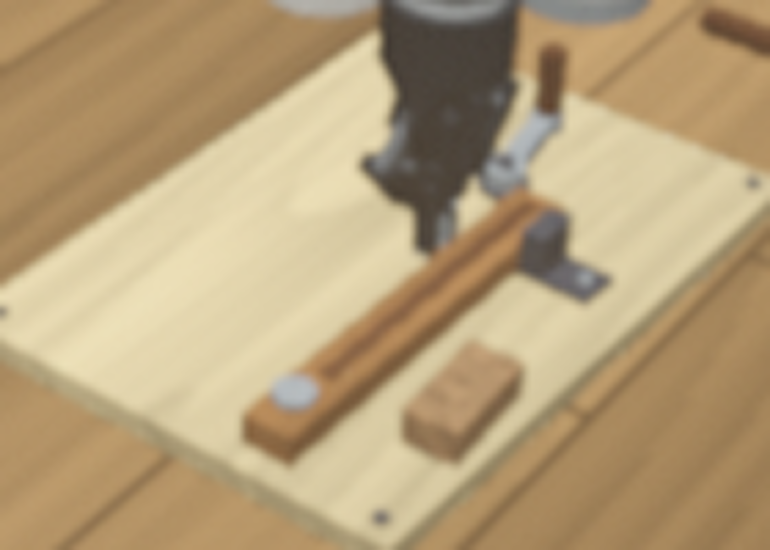

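The strip, from (295,392) to (530,200), is close to the stop block at (545,240). I'll press on gently until the force rises.

```bash
python3 -m handwheel '[[[1,0,0],[0,0,0],255],[[1,0,0],[0,0,0],255],[[2,0,0],[0,0,0],255],[[2,0,0],[0,0,0],255],[[2,0,0],[0,0,0],255],[[3,0,0],[0,0,0],255],[[3,0,0],[0,0,0],255],[[3,0,0],[0,0,0],255],[[3,0,0],[0,0,0],255],[[3,0,0],[0,0,0],255]]'
```

```text
time_s: 16.75
tool_pos: [0.6071, 0.0861, 0.0482]
orientation: [-3.14, 0.001, 1.534]
contact_force: [-8.0, -0.1, 5.5]
width: -0.001
```

The force rose to −8 N in x with the strip against the stop. Next I'll back off, rise and go over the peg at about (0.590, 0.237), with the jaws tangential (yaw about 8°).

```bash
python3 -m handwheel '[[[-10,0,0],[0,0,0],255],[[-25,0,0],[0,0,0],255],[[-30,0,20],[0,0,-8],255],[[-30,10,60],[0,0,-18],200],[[-30,30,100],[0,0,-28],150],[[-27,60,110],[0,0,-38],100],[[-25,90,110],[0,0,-48],60],[[-20,120,110],[0,0,-58],60],[[-17,151,110],[0,0,-68],60],[[-17,151,90],[0,0,-78],60]]'
python3 - <<'E'
from h import *
t=shot("top","pics/t5.png");s=shot("scene","pics/s5.png")
a=cv2.resize(t["color"][115:220,250:385],None,fx=3,fy=3,interpolation=2);b=cv2.resize(s["color"][150:270,270:410],None,fx=2.625,fy=2.625,interpolation=2)
b=b[:315];im=np.hstack([a,b]);print(im.shape)
cv2.imwrite("pics/m5.png",im[:,:,::-1])
E
```

```text
time_s: 18.0
tool_pos: [0.5904, 0.2413, 0.139]
orientation: [-3.137, -0.003, 0.171]
contact_force: [1.1, 0.1, -0.1]
width: 0.763
(315, 773, 3)
```

View pics/m5.png

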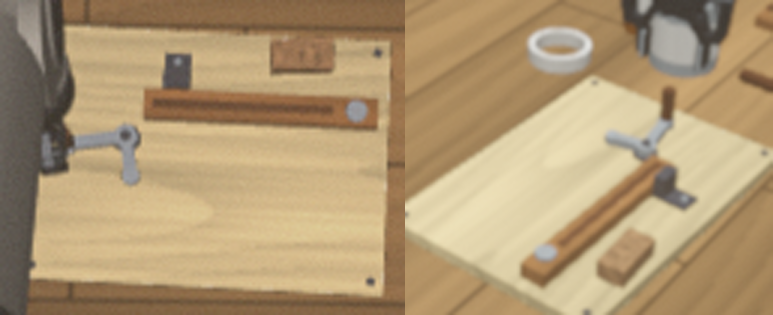

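The strip at (145–378, 105) lies against the stop at (178,72). The latch still looks as it was at the start, and the peg at (668,95) in the right half is below the open jaws. I'll go down and pinch.

```bash
python3 -m handwheel '[[[0,-4,-20],[0,0,0],60],[[0,-4,-40],[0,0,0],60],[[0,-4,-60],[0,0,0],60],[[0,-4,-68],[0,0,0],60],[[0,-4,-68],[0,0,0],60],[[0,-4,-68],[0,0,0],255],[[0,-4,-68],[0,0,0],255],[[0,-4,-68],[0,0,0],255],[[0,-4,-68],[0,0,0],255],[[0,-4,-68],[0,0,0],255]]' 25
python3 - <<'E'
from h import *
st=bot.sense();p=st["tool_pos"][:2];o=np.array([.6272,-.080]);y=-.034
rot=lambda a:np.array([[np.cos(a),-np.sin(a)],[np.sin(a),np.cos(a)]])
piv=o+rot(y)@[-.038,.253];d=p-piv;ph=np.arctan2(d[1],d[0])-np.pi/2-y;print(p,piv,np.linalg.norm(d),ph)
for a in np.r_[np.linspace(ph,1.84,20)[1:],1.87,1.9]:
    q=piv+rot(y+a)@[0,.065]; print(a.round(3),((q-p)*1e3).round(1),np.degrees(a-ph).round(0))
E
```

```text
time_s: 19.35
tool_pos: [0.5887, 0.2339, 0.0688]
orientation: [-3.141, 0.003, 0.173]
contact_force: [-0.2, 0.3, 5.7]
width: 0.2
[0.58870415 0.23390932] [0.5978223  0.17414553] 0.060455360810788686 0.18540229167293162
0.272 [-6.2  3.4] 5.0
0.36 [-11.7   1.8] 10.0
0.447 [-16.9  -0.2] 15.0
0.534 [-22.   -2.7] 20.0
0.621 [-26.9  -5.6] 25.0
0.708 [-31.4  -9. ] 30.0
0.795 [-35.7 -12.7] 35.0
0.882 [-39.6 -16.8] 40.0
0.969 [-43.2 -21.2] 45.0
1.056 [-46.3 -25.9] 50.0
1.143 [-49.1 -30.8] 55.0
1.23 [-51.4 -36. ] 60.0
1.317 [-53.2 -41.3] 65.0
1.405 [-54.6 -46.8] 70.0
1.492 [-55.5 -52.4] 75.0
1.579 [-55.9 -58.1] 80.0
1.666 [-55.8 -63.7] 85.0
1.753 [-55.2 -69.4] 90.0
1.84 [-54.1 -74.9] 95.0
1.87 [-53.6 -76.8] 97.0
1.9 [-53.1 -78.7] 98.0
```

```bash
python3 -m handwheel '[[[-5,-1,0],[0,0,5],255],[[-10,-2.5,0],[0,0,10],255],[[-15,-4.5,0],[0,0,15],255],[[-20,-7,0],[0,0,20],255],[[-24.5,-9.5,0],[0,0,25],255],[[-29,-12.5,0],[0,0,30],255],[[-32.5,-16,0],[0,0,35],255],[[-36,-20,0],[0,0,40],255],[[-39.5,-24,0],[0,0,45],255],[[-42.5,-28.5,0],[0,0,50],255]]'
```

```text
time_s: 20.6
tool_pos: [0.5467, 0.2049, 0.0689]
orientation: [3.141, 0.002, 1.048]
contact_force: [2.9, -1.2, -0.2]
width: 0.202
```

```bash
python3 -m handwheel '[[[-2.5,-4.5,0],[0,0,5],255],[[-4.5,-9.5,0],[0,0,10],255],[[-6.5,-14.5,0],[0,0,15],255],[[-7.5,-19.5,0],[0,0,20],255],[[-8.5,-24.5,0],[0,0,25],255],[[-9,-30,0],[0,0,30],255],[[-9,-35,0],[0,0,35],255],[[-8.5,-38.5,0],[0,0,38],255],[[-8,-40.5,0],[0,0,40],255],[[-8,-40.5,0],[0,0,40],255]]'
python3 - <<'E'
from h import *
t=shot("top","pics/t6.png");s=shot("scene","pics/s6.png")
b=cv2.resize(s["color"][160:250,300:410],None,fx=6.5,fy=6.5,interpolation=2)
cv2.imwrite("pics/m6.png",b[:,:,::-1])
E
```

```text
time_s: 21.85
tool_pos: [0.5391, 0.1638, 0.0689]
orientation: [3.141, 0.003, 1.745]
contact_force: [3.5, -1.5, -0.3]
width: 0.203
```

View pics/m6.png

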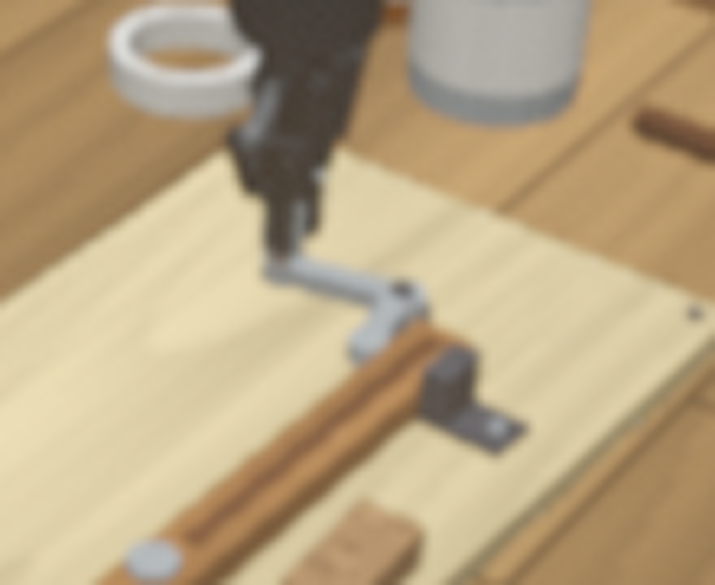

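The nose at (368,350) is just behind the strip at (420,345), with a small gap left. I'll continue in small steps.

```bash
python3 -m handwheel '[[[0,-1,0],[0,0,1],255],[[0.5,-2,0],[0,0,2],255],[[1,-3,0],[0,0,3],255],[[1,-4,0],[0,0,3.5],255],[[1,-4.5,0],[0,0,4],255],[[1,-5,0],[0,0,4.5],255],[[1,-5,0],[0,0,4.5],255],[[1,-5,0],[0,0,4.5],255],[[1,-5,0],[0,0,4.5],255],[[1,-5,0],[0,0,4.5],255]]'
```

```text
time_s: 23.2
tool_pos: [0.5399, 0.1596, 0.0689]
orientation: [3.141, 0.002, 1.824]
contact_force: [1.0, 5.0, -0.8]
width: 0.201
```

```bash
python3 -m handwheel '[[[0,-1,0],[0,0,0],255],[[0,-2,0],[0,0,0.5],255],[[0,-2.5,0],[0,0,1],255],[[0,-3,0],[0,0,1],255],[[0,-3,0],[0,0,1],255],[[0,-3,0],[0,0,1],255],[[0,-3,0],[0,0,1],255],[[0,-3,0],[0,0,1],255],[[0,-3,0],[0,0,1],255],[[0,-3,0],[0,0,1],255]]'
```

```text
time_s: 24.45
tool_pos: [0.54, 0.1594, 0.0689]
orientation: [3.139, -0.0, 1.843]
contact_force: [0.9, 9.5, -2.6]
width: 0.205
```

The tool has stalled and the force is up to 9.5 N, so the nose is snug. I'll release, lift clear and check.

```bash
python3 -m handwheel '[[[0,0,0],[0,0,0],255],[[0,0,0],[0,0,0],160],[[0,0,0],[0,0,0],60],[[0,0,0],[0,0,0],60],[[0,0,0],[0,0,0],60],[[0,0,20],[0,0,0],60],[[0,0,50],[0,0,0],60],[[0,0,90],[0,0,0],60],[[-30,30,120],[0,0,0],60],[[-70,70,140],[0,0,0],60]]' && python3 -m handwheel '[[[-20,40,10],[0,0,0],60],[[-20,80,20],[0,0,0],60],[[-20,120,20],[0,0,0],60],[[-20,160,20],[0,0,0],60],[[-20,200,20],[0,0,0],60],[[-20,200,20],[0,0,0],60],[[-20,200,20],[0,0,0],60],[[-20,200,20],[0,0,0],60],[[-20,200,20],[0,0,0],60],[[-20,200,20],[0,0,0],60]]'
python3 - <<'E'
from h import *
t=shot("top","pics/t7.png");s=shot("scene","pics/s7.png")
a=cv2.resize(t["color"][115:220,250:385],None,fx=5.9,fy=5.9,interpolation=2)[:600]
cv2.imwrite("pics/m7.png",a[:,:,::-1])
b=cv2.resize(s["color"][160:320,190:410],None,fx=3.6,fy=3.6,interpolation=2)
cv2.imwrite("pics/m8.png",b[:,:,::-1])
E
```

```text
time_s: 25.7
tool_pos: [0.4706, 0.2293, 0.2106]
orientation: [3.136, -0.0, 1.84]
contact_force: [0.1, 1.4, -0.2]
width: 0.765
time_s: 26.95
tool_pos: [0.4508, 0.4288, 0.2308]
orientation: [3.136, -0.0, 1.839]
contact_force: [0.1, 0.2, 0.5]
width: 0.764
```

View pics/m7.png

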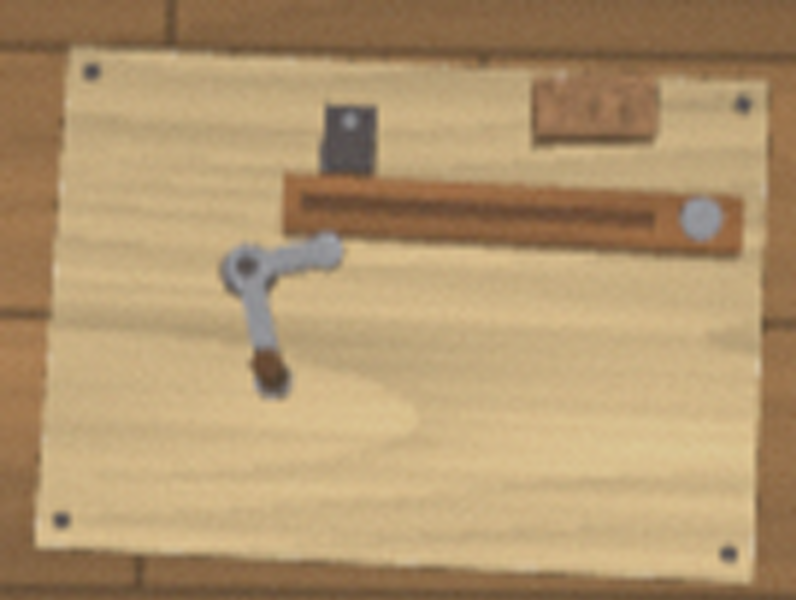

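View pics/m8.png

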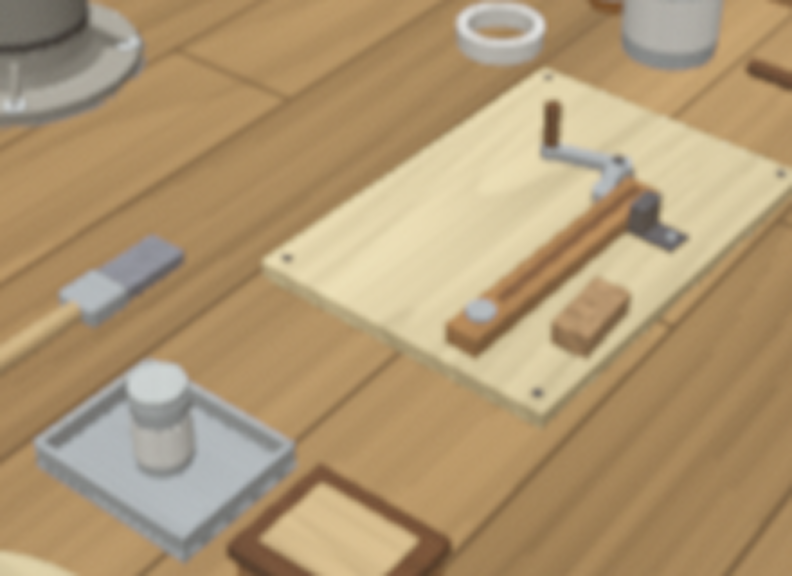

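The nose (325,250) touches the strip's near edge, the strip lies against the stop (350,175), and the tin stands in the tray. I'll do a quick numeric check of the latch angle and hand in.

Run:
```python
from h import *
t=np.load("pics/t7.npz")
T=lambda x,y,z:ray(t,250+(x+.5)/5.9-.5,115+(y+.5)/5.9-.5,z)[:2]
d=T(325,250,.034)-T(246,268,.034);print("latch from nose",np.arctan2(d[1],d[0])-(np.pi-.034)+2*np.pi)
d=T(267,362,.079)-T(246,268,.034);print("from peg",np.arctan2(d[1],d[0])%(2*np.pi)-(np.pi/2-.034))
d=T(702,218,.045)-T(284,205,.038);print("strip vs jig", np.arctan2(-d[1],-d[0])-np.pi/2+.034)
if 1: print(bot.job_done())
```

```text
latch from nose 1.8484433227730808
from peg 1.859499978680588
strip vs jig 0.009464646628333212
the job is handed in; nothing more can be done
None
```

The job is handed in at about 27 s of the 72 s allowed; no verdict is reported.

- **Tin:** I stood it upright in the steel tray. Its measured position is about 2 mm from the tray centre in both x and y.
- **Strip:** I pushed it round its pin with the shut fingers until the force rose to about 8 N, which I took as contact with the stop. Its last measured angle to the jig is 0.009 rad, about 2 mm at the mark, which is also about the measuring error.
- **Latch:** I swung it by the pinched peg until it stalled at about 9.5 N, then let go. Its angle reads 1.848 rad from the nose and 1.859 rad from the peg, both inside 1.77 to 1.93.
- **Other things:** The sanding block, tape roll, keepsake box and flat tool beside the tray look undisturbed in the last pictures. I did not measure them, and the big tin, bottle and second flat tool were at most partly in view in the last pictures. The gripper is clear of everything.

No check failed. The two cameras' first position readings differed by 2 to 7 mm, so I averaged them.

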